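Check wound sanding sleeves on the gauge pin and sort them

ROBOT

A 6-joint arm with a two-finger parallel gripper is mounted at the origin on the work surface. World frame = base frame: x ahead of the robot, y to its left, z up, the work surface at z = 0. Lengths are in m, angles in rad, forces in N, time in s.
With the tool pointing down it reaches from about 0.3 to 0.875 m from the base axis. Payload 6.4 kg.
Tool frame: the origin (TCP) lies midway between the tips of the shut fingers; the grasp point (between the pads) lies 19 mm behind it; z points along the fingers, y is the line along which they close (so a half turn about z gives the same grasp; the last joint's range is limited). The gripper opens to 85 mm and grips with 20 to 120 N. Pads are 22 mm wide; open, the fingers measure 114 mm over their backs; the gripper's body (76 mm by 85 mm) begins 54 mm behind the grasp point. The pads swing forward as they close: fully open they stand 13 mm farther back than shut.
Start: joints at [-1.366, 0.181, 1.607, -0, 1.354, -0.206], TCP at [0.23, -0.527, 0.231] pointing down, gripper open.
Joint ranges: [-2.99, 2.99], [-0.89, 2.07], [0.3, 2.58], [-1.14, 4.28], [0, 2.63], [-3.12, 3.12]. Speed limits (rad/s): [2.57, 2.57, 3.01, 3.14, 3.14, 3.14].

INTERFACE

Orientations are given as a unit quaternion [w, x, y, z].
In Python, from bench import get_obs, camera, hand_in gives the robot as it stands.
- The arm moves only by the tool carry_out, never from a script. Its argument "plan" is a list that holds one entry, the list of rows, each a list of 7 numbers: the shift along the world's x, y, z in m, then the turn, a rotation vector about the world's x, y, z in rad, then the opening, from 0 (shut) to 1 (fully open). In form: [[[x, y, z, rx, ry, rz, hand], ...]]. A call has exactly 5 rows; each row is the pose to reach, as a shift and turn from the pose commanded when the call began; what a row does not reach only later rows make up. A row lasts 1/12 s, in which the tool goes at most 41.7 mm and 7.16 degrees, less where a joint would pass 70% of its speed; a pose out of reach is approached as far as the arm can. A call with a gripper value outside its range is refused whole. The fingers move at their own pace and stop on an object; the grip force is fixed at half the most. Time passes only in rows, so rows that repeat a pose let the fingers close, or fill a call up. It gives the time, the measured TCP pose, the force, the opening and the grip force at its end, in the units of the state.
- get_obs(): the state, without advancing time (a new reading comes with each control period).
- camera(name): name is "scene" or "side" or "wrist"; returns a dict with "pixels" (420x560x3 uint8, red, green, blue), "z_map" (420x560 float32, m along the optical axis (not along the pixel's ray), 0 where there is no reading), "camera_matrix" (3x3 intrinsics, pixels), "cam_to_world" (4x4, takes a point from camera to world coordinates). Camera axes: x right, y up, looking along -z (the intrinsics and any distortion apply to the point x, -y, -z); pixel columns grow to the right and rows downward; lengths in m; the calibration is good to about 2 mm. A picture is of the moment at which its call begins.
- hand_in(): hands the job in; it is judged then, once.
The state is a dict: "time_s": time; "q": joint angles; "dq": joint speeds; "joint_efforts": joint torques, N m; "eef_pos": TCP position; "eef_rot": TCP orientation; "wrist_force": force on the tool from outside, world axes, zero at the start; "torque": the same for the moment, N m; "opening": opening from 0.0 (shut) to 1.0 (fully open); "grasp_force": force on a finger pad.
Only numpy, scipy, OpenCV 4.12 (cv2) and the standard library are available. Lean on these libraries where they do the work, as an engineer would, in place of code of your own. Each camera call takes 0.05 s, during which the arm holds its last target. There are 200 camera calls.

TASK

Check the two wound sanding sleeves that stand on the dowel rack, one after the other: lift the sleeve off its dowel, slide it down the slanting gauge pin in the carver's vise as far as it goes without forcing it, and pause there a moment; if it went fully home against the flange stand it upright in the low plywood tray, if it stopped short at the pin's shoulder stand it upright in the grey plastic bin, and only then check the other one. Leave the spare sleeves in the carton and everything else on the bench where they are.

Things in the scene. Friction and masses are not known exactly. Their poses are not given: they have to be found in the camera images.
- sleeve_a: Spiral-wound sanding sleeve: stiff brown abrasive tube, cardboard ends, outside diameter 46, length 90, open at both ends, 75 to 155 g. Origin at its middle, z along its axis. Bore 30 (goes home on the gauge) or 22 (stops at the shoulder), not known beforehand; outsides alike. Starts upright over a rack dowel (to be checked) or in the carton (spare): its position tells.
- sleeve_b: Spiral-wound sanding sleeve: stiff brown abrasive tube, cardboard ends, outside diameter 46, length 90, open at both ends, 75 to 155 g. Origin at its middle, z along its axis. Bore 30 (goes home on the gauge) or 22 (stops at the shoulder), not known beforehand; outsides alike. Starts upright over a rack dowel (to be checked) or in the carton (spare): its position tells.
- sleeve_c: Spiral-wound sanding sleeve: stiff brown abrasive tube, cardboard ends, outside diameter 46, length 90, open at both ends, 75 to 155 g. Origin at its middle, z along its axis. Bore 30 (goes home on the gauge) or 22 (stops at the shoulder), not known beforehand; outsides alike. Starts upright over a rack dowel (to be checked) or in the carton (spare): its position tells.
- sleeve_d: Spiral-wound sanding sleeve: stiff brown abrasive tube, cardboard ends, outside diameter 46, length 90, open at both ends, 75 to 155 g. Origin at its middle, z along its axis. Bore 30 (goes home on the gauge) or 22 (stops at the shoulder), not known beforehand; outsides alike. Starts upright over a rack dowel (to be checked) or in the carton (spare): its position tells.
- gauge_home (a point): On the gauge pin's axis, 45 above the flange top: the middle of a sleeve lies here when it is fully home. z points along the pin, out to its nose; x and y are square to it. The pin slants 22 to 41 degrees from vertical, nose to the left (+y), swung up to 42 degrees towards or 30 degrees away from the robot.
- gauge_stop (a point): On the pin's axis, 85 above the flange top (40 above gauge_home): the middle of a tight sleeve lies within 3 of here when it stops at the shoulder. Axes as gauge_home.
- gauge_nose (a point): Tip of the pin's rounded nose, on its axis, 68.5 above the flange top (23.5 above gauge_home). Axes as gauge_home.
- gauge: Steel gauge pin in the swivel head of a carver's ball vise (iron base 116 across). Origin at the ball's centre, 70 above the bench, z along the pin. Flange 60 across, its top at z = 55; from there a 26 thick gauge length 40 long, a shoulder (edge chamfered 1.5), then an 18 thick pilot to the nose at z = 123.5. The head is locked and does not yield.
- rack: Fixed light wooden rack: base 150 (x) by 100 (y), 8 thick, with two upright dowels 16 thick at x = -36 and +36, y = 0, their tips 64 above the bench. Origin at the centre of the underside. Each dowel carries one sleeve, its lower end on the base.
- tray: Fixed low plywood tray, for sleeves that go home: 150 (x) by 100 (y) outside, walls 6 thick and 28 high (cleats on the short sides to 32), floor 8 thick. Origin at the centre of the underside. Room for two sleeves standing, at x = -36 and +36.
- bin: Fixed grey plastic bin, for sleeves that stop short: 150 (x) by 100 (y), walls 4 thick and 46 high, floor 8 thick. Origin at the centre of the underside. Room for two sleeves standing, at x = -36 and +36.
- carton: Fixed open cardboard carton with two spare sleeves that are to be left alone: 150 (x) by 100 (y), walls 68 high, floor 8 thick. Origin at the centre of the underside; the spares stand at about x = -36 and +36.
- mould: Bystander: wooden cake mould, a block 110 x 100 x 30 with a handle to its -x, 160 back from the origin. Origin under the block's centre.
- cutter: Bystander: yellow plastic cutter strip 200 (x) x 66 x 30. Origin under its centre.
- mallet: Bystander: carver's mallet standing on its round head, 84 across, 215 tall. Origin under its centre.
- gouge: Bystander: carving gouge lying along x, 255 long, 26 wide. Origin under the ferrule.
- glue: Bystander: white glue bottle, 60 across, 160 tall. Origin under its centre.
- mug: Bystander: white mug, 76 across, 85 tall, handle at +y. Origin under its centre.
Not all that is in view belongs to the job. Several things have the shape of the bin; the one meant has the colours described above.

How it is judged:
By the outcome, as a careful person would: the job done as asked, in the order asked, and still so for the second after the job is handed in, with the robot touching nothing.
It also fails if it takes over 72 s, if anything falls off the work surface, if the arm or the gripper's body presses on something with over 40 N, if the wrist force passes 120 N, or if a joint passes its speed limit or range.

## Working session

There is one attempt and no reset: what is moved stays moved. The work goes in short steps, Python scripts to look and compute and a tool call to move; the robot and the scene stay as the last step left them, time stands still between calls to the robot, and variables do not carry over. Pictures are saved under pics/ and viewed, at most 10 in all, crops included, and the job is handed in when it is done.

Besides the shell and the picture viewer there is one more tool, called after "Emit:" as a command line: name --argument value ..., lists and objects as JSON in quotes. carry_out: Moves the arm, as the interface text tells. Its arguments: {"type":"object","properties":{"plan":{"type":"array","items":{"type":"array","items":{"type":"array","items":{"type":"number"}}}}},"required":["plan"]}

```bash
mkdir -p pics; ls
cat > h.py <<'E'
import numpy as np,cv2
from bench import get_obs,camera
def save(n,f):
    c=camera(n); cv2.imwrite('pics/%s.png'%f,c['pixels'][...,::-1]); np.savez('pics/%s.npz'%f,**c); return c
def load(f): return dict(np.load('pics/%s.npz'%f))
def cloud(c):
    z=c['z_map'];K=c['camera_matrix'];v,u=np.mgrid[:z.shape[0],:z.shape[1]]
    p=np.stack([(u-K[0,2])/K[0,0]*z,-(v-K[1,2])/K[1,1]*z,-z],-1)
    T=c['cam_to_world'];return p@T[:3,:3].T+T[:3,3]
E
python3 - <<'E'
from h import *
a=save('scene','s0');b=save('side','d0')
for c in(a,b):print(c['camera_matrix'],c['cam_to_world'].round(3))
print(get_obs())
E
```

```text
pics
[[421.21445717   0.         276.44969959]
 [  0.         421.21445717 211.67970262]
 [  0.           0.           1.        ]] [[ 0.607 -0.432  0.667  1.446]
 [ 0.795  0.326 -0.512 -0.809]
 [ 0.004  0.841  0.541  0.91 ]
 [ 0.     0.     0.     1.   ]]
[[456.00410522   0.         286.16726945]
 [  0.         456.00410522 208.95043359]
 [  0.           0.           1.        ]] [[-0.831  0.278 -0.482 -0.226]
 [-0.556 -0.452  0.698  0.945]
 [-0.024  0.848  0.53   0.963]
 [ 0.     0.     0.     1.   ]]
{'time_s': 0.1, 'q': array([-1.36633374e+00,  1.81456825e-01,  1.60789448e+00,  2.28887244e-06,
        1.35382216e+00, -2.06306219e-01]), 'dq': array([ 0.00072073, -0.00033401, -0.00259616,  0.00118231, -0.00033892,
        0.00059869]), 'joint_efforts': array([ 2.07049311e-04, -4.45880413e+01, -3.52239954e+01, -4.52196036e-04,
        4.08064574e-03, -2.48776360e-05]), 'eef_pos': array([ 0.22951639, -0.52666664,  0.23048637]), 'eef_rot': array([-7.90407984e-04,  9.78982405e-01,  2.03943194e-01,  1.84601833e-06]), 'wrist_force': array([-0.00832005,  0.2309006 ,  0.17932357]), 'torque': array([-0.00571209, -0.0592386 ,  0.01877654]), 'grasp_force': 0.0, 'opening': 1.0017230352596855}
```

View pics/s0.png

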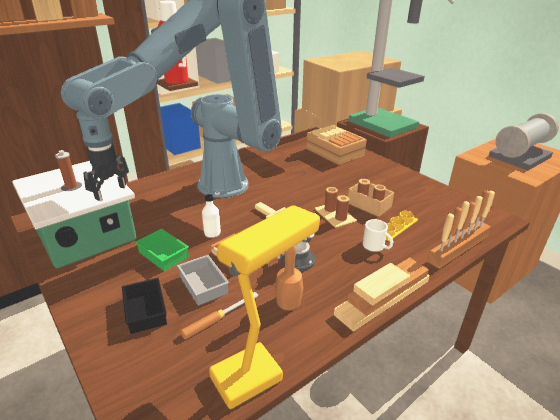

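View pics/d0.png

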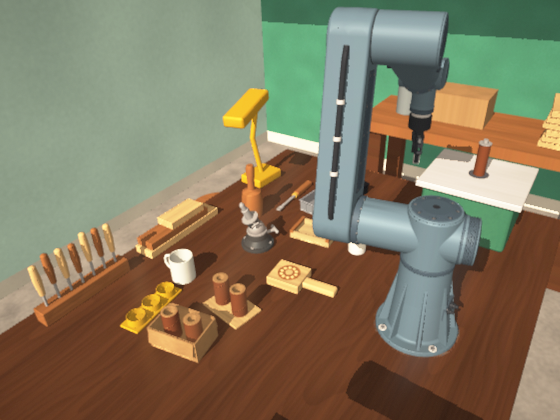

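The scene camera shows the two rack sleeves at about (332,202) and (343,208), the carton with the spares at (372,195), and the grey bin at (203,278). The green bin (162,249) and black bin (144,304) are decoys. In the side view the gauge is at (258,232), the tray at (313,231), the rack at (231,305) and the carton at (183,333). The lamp hides the gauge and tray from the scene camera. Next I'll build a top-down map from both depth maps.

Run:
```python
from h import *
# top-down ortho: 600px tall = y from .6..-.6? x right 0.1..1.1, 2mm... scale 700px/m
W,H=800,600;s=800.
im=np.zeros((H,W,3),np.uint8);zb=np.full((H,W),-1.)
# cols: y from +0.5 (left) to -0.5 ; rows: x from 0.95(top) to .2
for f in('s0','d0'):
    c=load(f);P=cloud(c).reshape(-1,3);C=c['pixels'].reshape(-1,3)[:,::-1]
    col=((.5-P[:,1])*s).astype(int);row=((.95-P[:,0])*s).astype(int)
    ok=(c['z_map'].ravel()>0)&(col>=0)&(col<W-1)&(row>=0)&(row<H-1)&(P[:,2]>-.02)&(P[:,2]<.25)
    for i in np.where(ok)[0]:
        if P[i,2]>zb[row[i],col[i]]:
            for a in(0,1):
                for b in(0,1):
                    if P[i,2]>zb[row[i]+a,col[i]+b]: zb[row[i]+a,col[i]+b]=P[i,2];im[row[i]+a,col[i]+b]=C[i]
cv2.imwrite('pics/top.png',im)
d=load('d0');P=cloud(d);s_=load('s0');Q=cloud(s_)
for n,p in dict(gauge=(243,213),gnose=(246,208),tray=(313,231),lamphead=(248,108)).items():print(n,P[p[1],p[0]].round(3))
for n,p in dict(bin=(203,278),lamp=(280,235),lampl=(230,250),lampr=(310,215)).items():print(n,Q[p[1],p[0]].round(3))
x0,y0,x1,y1=205,160,345,265
cv2.imwrite('pics/dcrop.png',cv2.resize(d['pixels'][y0:y1,x0:x1,::-1],(800,600),interpolation=cv2.INTER_CUBIC))
```

```text
gauge [ 0.625 -0.033  0.147]
gnose [ 0.619 -0.043  0.163]
tray [ 0.47  -0.231  0.013]
lamphead [ 0.809 -0.324  0.388]
bin [ 0.503 -0.378  0.008]
lamp [ 0.884 -0.368  0.392]
lampl [ 0.878 -0.486  0.404]
lampr [ 0.85  -0.254  0.38 ]
```

View pics/top.png

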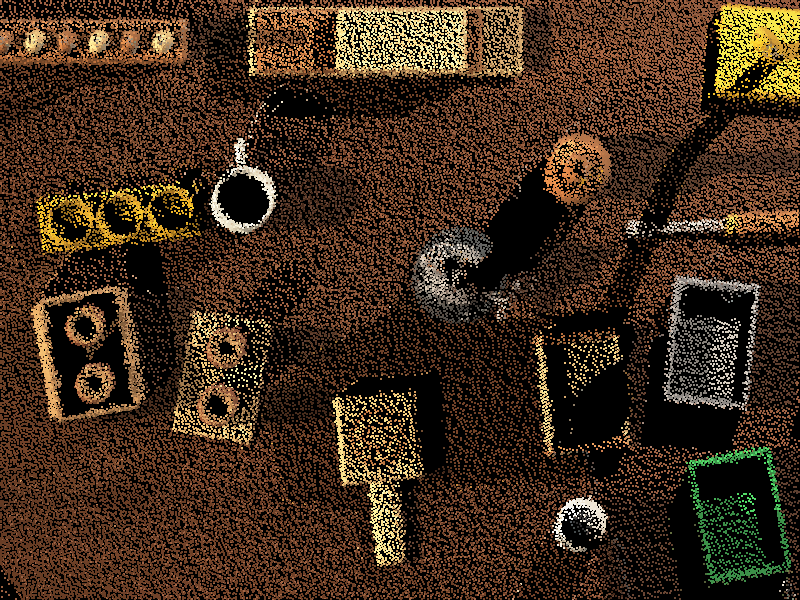

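View pics/dcrop.png

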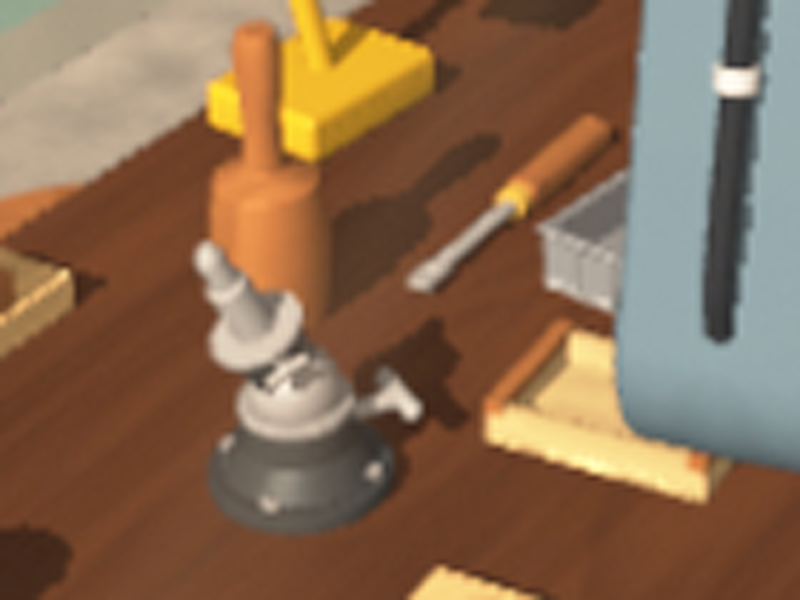

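The map shows these positions. Rack sleeves: (227,347) and (218,404). Carton: (90,355). Gauge base: (465,275). Tray: (585,390). Grey bin: (712,343). The crop confirms the pin's nose leans to the upper left, with its flange and shoulder visible. The things that could be confused:

- **Sleeves:** rack (227,347) and (218,404) against carton (85,325) and (96,383). I choose the rack pair.
- **Bins:** grey (712,343) against green (735,515) and the black one. I choose grey.

Next I'll fit the geometry.

```bash
cat >> h.py <<'E'
from scipy.optimize import least_squares
PROF=np.array([[30,51],[30,55],[13,55],[13,93.5],[11.5,95],[9,95],[9,114.5],[8.5,117.6],[7,120.2],[4.5,122.3],[0,123.5]])/1e3
def axis(t,p): return np.array([np.sin(t)*np.cos(p),np.sin(t)*np.sin(p),np.cos(t)])
def pdist(P,x):
    a=axis(x[2],x[3]);d=P-np.array([x[0],x[1],.07]);h=d@a;r=np.linalg.norm(d-h[:,None]*a,axis=1)
    q=np.stack([r,h],1);D=[]
    for A,B in zip(PROF[:-1],PROF[1:]):
        u=B-A;s=np.clip((q-A)@u/(u@u),0,1);D.append(np.linalg.norm(q-A-s[:,None]*u,axis=1))
    return np.min(D,0),h,r
def fitpin(P,x0,n=6):
    x=np.array(x0,float)
    for tol in np.linspace(.015,.005,n):
        d,h,r=pdist(P,x);S=P[(d<tol)&(h>.048)]
        x=least_squares(lambda y:pdist(S,y)[0],x,loss='soft_l1',f_scale=.002).x
    return x,len(S),np.sqrt(np.mean(pdist(S,x)[0]**2))
E
python3 - <<'E'
from h import *
def circ(P,r=None):
    f=lambda y:np.hypot(P[:,0]-y[0],P[:,1]-y[1])-(y[2] if r is None else r)
    return least_squares(f,[P[:,0].mean(),P[:,1].mean(),.02][:2 if r else 3],loss='soft_l1',f_scale=.002).x
C={f:cloud(load(f)).reshape(-1,3) for f in('s0','d0')}
for f,P in C.items():
    print(f)
    b=P[(np.hypot(P[:,0]-.606,P[:,1]+.081)<.1)&(P[:,2]>.004)&(P[:,2]<.2)]
    for x0 in([.606,-.081,.55,1.2],[.606,-.081,.55,1.9]):
        try:
            x,n,e=fitpin(b,x0);print('pin',x.round(4),np.degrees(x[2:]).round(1),n,e)
        except Exception as E:print(E)
    lo=b[(b[:,2]<.012)&(np.hypot(b[:,0]-.606,b[:,1]+.081)<.07)]
    print('base',circ(lo,.058) if len(lo)>20 else None)
    for c0 in([.516,.216],[.445,.2275]):
        S=P[np.hypot(P[:,0]-c0[0],P[:,1]-c0[1])<.035]
        w=S[(S[:,2]>.02)&(S[:,2]<.092)];t=S[(S[:,2]>.094)&(S[:,2]<.103)]
        print('sleeve wall',circ(w,.023),len(w),'top',t[:,2].mean() if len(t) else 0, (t.max(0)+t.min(0))[:2]/2 if len(t) else 0)
    for n,c0,z0,z1 in(('tray',(.46,-.233),.022,.036),('bin',(.522,-.39),.04,.05),('rack',(.48,.222),.005,.011)):
        S=P[(np.hypot(P[:,0]-c0[0],P[:,1]-c0[1])<.1)&(P[:,2]>z0)&(P[:,2]<z1)]
        if len(S)<10:continue
        r=cv2.minAreaRect((S[:,:2]*1000).astype(np.float32));print(n,r,len(S))
E
```

```text
s0
pin [ 0.6055 -0.0728  0.4383  1.0364] [25.1 59.4] 16 0.0010008286937319174
pin [ 0.6055 -0.0728  0.4383  1.0364] [25.1 59.4] 16 0.0010008289821149246
base [ 0.60507681 -0.07219555]
sleeve wall [0.51585943 0.21917936] 205 top 0.09687720449999565 [0.51815653 0.21840539]
sleeve wall [0.44374578 0.22988293] 201 top 0.09636373221283964 [0.44515904 0.22781582]
tray ((392.4749450683594, -237.21331787109375), (27.669307708740234, 107.55546569824219), 19.421358108520508) 66
bin ((522.154296875, -388.161376953125), (108.39820861816406, 162.11798095703125), 84.37031555175781) 356
rack ((480.7254638671875, 218.76194763183594), (107.55340576171875, 157.1073760986328), 88.49539184570312) 242
d0
pin [ 0.6057 -0.0709  0.3618  0.9917] [20.7 56.8] 220 0.002150160473966775
pin [ 0.6071 -0.0721  0.3641  1.0512] [20.9 60.2] 218 0.0021831883843564217
base [ 0.60382444 -0.07610045]
sleeve wall [0.51494521 0.21720814] 302 top 0.0991218478438986 [0.51384221 0.21623609]
sleeve wall [0.44273016 0.22790292] 340 top 0.09940246858120592 [0.44120597 0.22888783]
tray ((461.0744934082031, -227.37451171875), (151.30020141601562, 106.28316497802734), 5.208061695098877) 207
bin ((585.9957275390625, -377.816162109375), (52.40271759033203, 121.33369445800781), 28.816804885864258) 64
rack ((470.0208740234375, 225.1548614501953), (188.6756134033203, 174.0439910888672), 42.72747802734375) 521
```

Emit:
carry_out --plan '[[[0.02, 0.03, 0.01, 0, 0, -0.04, 1], [0.04, 0.06, 0.02, 0, 0, -0.08, 1], [0.06, 0.09, 0.03, 0, 0, -0.12, 1], [0.08, 0.12, 0.04, 0, 0, -0.16, 1], [0.1, 0.15, 0.05, 0, 0, -0.2, 1]]]'

```text
time_s: 0.52
eef_pos: [0.33, -0.3755, 0.2812]
eef_rot: [-0.0, 0.995, 0.104, -0.0]
wrist_force: [1.4, 0.3, -0.7]
opening: 1.003
grasp_force: 0.0
```

Emit:
carry_out --plan '[[[0.02, 0.035, 0.01, 0, 0, -0.04, 1], [0.04, 0.07, 0.02, 0, 0, -0.08, 1], [0.06, 0.105, 0.03, 0, 0, -0.12, 1], [0.08, 0.14, 0.04, 0, 0, -0.16, 1], [0.1, 0.175, 0.05, 0, 0, -0.2, 1]]]'

```text
time_s: 0.93
eef_pos: [0.43, -0.2002, 0.3316]
eef_rot: [-0.0, 1.0, 0.004, -0.0]
wrist_force: [0.2, -0.9, -0.3]
opening: 1.001
grasp_force: 0.0
```

Emit:
carry_out --plan '[[[0.015, 0.035, 0, 0, 0, -0.04, 1], [0.03, 0.07, 0, 0, 0, -0.08, 1], [0.045, 0.105, 0, 0, 0, -0.12, 1], [0.06, 0.14, 0, 0, 0, -0.158, 1], [0.07, 0.175, 0, 0, 0, -0.158, 1]]]'

```text
time_s: 1.35
eef_pos: [0.5002, -0.0252, 0.3309]
eef_rot: [-0.0, 0.997, -0.075, -0.0]
wrist_force: [0.5, -0.1, -0.1]
opening: 0.999
grasp_force: 0.0
```

Run:
```python
from h import *
c=save('wrist','w0');print(c['camera_matrix'],c['cam_to_world'].round(3))
o=get_obs();print(o['time_s'],o['q'].round(3),o['eef_pos'],o['eef_rot'])
```

```text
[[327.83032149   0.         281.4165904 ]
 [  0.         327.83032149 208.6349142 ]
 [  0.           0.           1.        ]] [[-0.148  0.944  0.294  0.575]
 [-0.989 -0.142 -0.045 -0.035]
 [-0.    -0.298  0.955  0.473]
 [ 0.     0.     0.     1.   ]]
1.4 [-0.279 -0.056  1.657  0.004  1.541  1.435] [ 0.50078673 -0.0194204   0.33096161] [-2.24404767e-03  9.97439421e-01 -7.14811045e-02  1.35260108e-04]
```

View pics/w0.png

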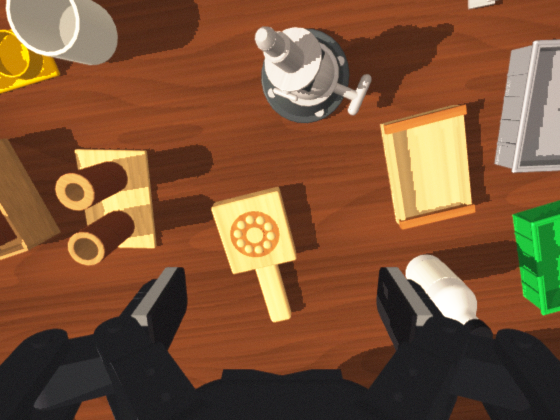

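The wrist view shows the pin at (266,38) to (310,70), the tray at (428,168), the rack sleeves at (75,190) and (88,247), and the bin at (540,105). I'll refine the fits from this depth map.

Run:
```python
from h import *
P=cloud(load('w0')).reshape(-1,3);D=cloud(load('d0')).reshape(-1,3);S0=cloud(load('s0')).reshape(-1,3)
near=lambda P:P[(np.hypot(P[:,0]-.615,P[:,1]+.06)<.1)&(P[:,2]>.05)&(P[:,2]<.2)]
for n,b in(('w',near(P)),('w+d+s',np.vstack([near(P),near(D),near(S0)]))):
    x,k,e=fitpin(b,[.605,-.073,.4,1.0]);print(n,x.round(4),np.degrees(x[2:]).round(2),k,e)
    a=axis(x[2],x[3]);print('nose',np.array([x[0],x[1],.07])+a*.1235)
def circ(P,r):
    return least_squares(lambda y:np.hypot(P[:,0]-y[0],P[:,1]-y[1])-r,P[:,:2].mean(0),loss='soft_l1',f_scale=.002).x
lo=P[(np.hypot(P[:,0]-.605,P[:,1]+.073)<.075)&(P[:,2]>.003)&(P[:,2]<.012)];print('base',circ(lo,.058),len(lo))
for c0 in([.5155,.2182],[.4433,.2289]):
    S=P[np.hypot(P[:,0]-c0[0],P[:,1]-c0[1])<.035]
    t=S[(S[:,2]>.092)&(S[:,2]<.104)];w=S[(S[:,2]>.02)&(S[:,2]<.09)]
    m=cv2.minEnclosingCircle((t[:,:2]*1000).astype(np.float32))
    print('sleeve top',m,np.median(t[:,2]),len(t),'wall',circ(w,.023) if len(w)>20 else 0)
for n,c0,z0,z1 in(('tray',(.46,-.23),.024,.037),('bin',(.522,-.388),.041,.052)):
    for m,Q in(('w',P),('d',D),('s',S0)):
        S=Q[(abs(Q[:,0]-c0[0])<.095)&(abs(Q[:,1]-c0[1])<.075)&(Q[:,2]>z0)&(Q[:,2]<z1)]
        if len(S)>10:print(n,m,cv2.minAreaRect((S[:,:2]*1000).astype(np.float32)),len(S))
```

```text
w [ 0.6061 -0.0716  0.426   1.0529] [24.41 60.33] 3262 0.0006585068719520492
nose [ 0.63137872 -0.02722766  0.18246344]
w+d+s [ 0.6061 -0.0715  0.425   1.0509] [24.35 60.21] 3488 0.0009297356442733375
nose [ 0.63136979 -0.02734342  0.18251237]
base [ 0.6070134  -0.07091526] 107
sleeve top ((515.8734130859375, 220.67164611816406), 23.2879695892334) 0.09742482753421694 995 wall [0.51586167 0.2208464 ]
sleeve top ((444.236328125, 231.527099609375), 23.67859649658203) 0.09722567709636809 697 wall [0.44355104 0.23109339]
tray w ((462.1795654296875, -225.27801513671875), (150.8730010986328, 104.57514953613281), 6.011023044586182) 2538
tray d ((461.3284606933594, -227.3455047607422), (150.7940216064453, 106.2818374633789), 5.202333927154541) 189
tray s ((392.4749450683594, -237.21331787109375), (27.669307708740234, 107.55546569824219), 19.421358108520508) 63
bin w ((522.845703125, -361.9701843261719), (63.149269104003906, 158.2906036376953), 84.45020294189453) 1442
bin d ((586.7675170898438, -378.2017822265625), (57.12074279785156, 121.25406646728516), 27.015419006347656) 77
bin s ((522.154296875, -388.161376953125), (108.39820861816406, 162.11798095703125), 84.37031555175781) 351
```

Emit:
carry_out --plan '[[[0.003, 0.03, -0.01, 0, 0, 0, 1], [0.006, 0.065, -0.025, 0, 0, 0, 1], [0.009, 0.1, -0.04, 0, 0, 0, 1], [0.012, 0.135, -0.06, 0, 0, 0, 1], [0.014, 0.17, -0.08, 0, 0, 0, 1]]]'

```text
time_s: 1.82
eef_pos: [0.5136, 0.1443, 0.2506]
eef_rot: [0.0, 0.997, -0.074, 0.0]
wrist_force: [0.2, -0.5, 0.6]
opening: 0.999
grasp_force: 0.0
```

Emit:
carry_out --plan '[[[0.002, 0.03, -0.02, 0, 0, 0, 1], [0.002, 0.055, -0.04, 0, 0, 0, 1], [0.002, 0.07, -0.05, 0, 0, 0, 1], [0.002, 0.076, -0.055, 0, 0, 0, 1], [0.002, 0.076, -0.055, 0, 0, 0, 1]]]'

```text
time_s: 2.23
eef_pos: [0.5144, 0.2195, 0.1946]
eef_rot: [0.0, 0.997, -0.073, -0.002]
wrist_force: [-0.1, 0.2, -0.1]
opening: 1.001
grasp_force: 0.0
```

Run:
```python
from h import *
c=save('wrist','w1');P=cloud(c).reshape(-1,3);o=get_obs();print(o['time_s'],o['eef_pos'],o['eef_rot'],o['q'])
for c0 in([.5157,.2195],[.444,.230]):
    S=P[np.hypot(P[:,0]-c0[0],P[:,1]-c0[1])<.035]
    t=S[(S[:,2]>.092)&(S[:,2]<.104)]
    print(cv2.minEnclosingCircle((t[:,:2]*1000).astype(np.float32)),np.median(t[:,2]),len(t))
```

```text
2.2833 [0.51526726 0.21862926 0.19578127] [ 3.71359700e-04  9.97332152e-01 -7.29931580e-02 -6.63404427e-04] [ 1.89453616e-01  1.82251900e-01  1.67984536e+00 -3.89190132e-04
  1.28096951e+00  1.90647775e+00]
((515.9954223632812, 221.317626953125), 23.123798370361328) 0.09739352569851462 2152
((443.7992858886719, 231.91415405273438), 23.178619384765625) 0.0972335282091231 1420
```

View pics/w1.png

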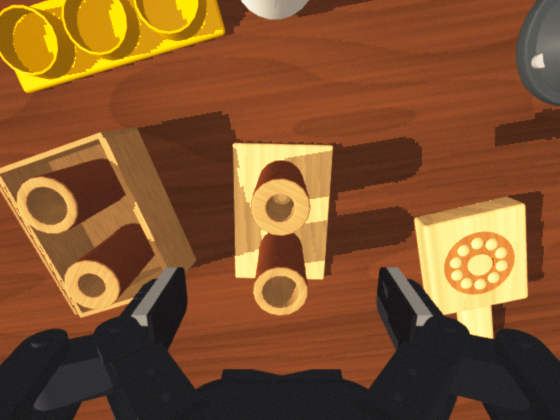

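The target sleeve's top is at (280,200), centred between the pads (182 to 380). The second rack sleeve is at (280,287) and the carton spares are off to the left. I'll descend and grip.

Emit:
carry_out --plan '[[[0, 0, -0.03, 0, 0, 0, 1], [0, 0, -0.065, 0, 0, 0, 1], [0, 0, -0.1, 0, 0, 0, 1], [0, 0, -0.13, 0, 0, 0, 1], [0, 0, -0.14, 0, 0, 0, 1]]]'

```text
time_s: 2.7
eef_pos: [0.5136, 0.2167, 0.053]
eef_rot: [0.001, 0.997, -0.074, -0.003]
wrist_force: [-1.5, -0.8, -0.2]
opening: 1.001
grasp_force: 0.0
```

Emit:
carry_out --plan '[[[0, 0, 0, 0, 0, 0, 1], [0, 0, 0, 0, 0, 0, 0], [0, 0, 0, 0, 0, 0, 0], [0, 0, 0, 0, 0, 0, 0], [0, 0, 0, 0, 0, 0, 0]]]'

```text
time_s: 3.12
eef_pos: [0.5177, 0.2191, 0.059]
eef_rot: [-0.001, 0.997, -0.073, 0.002]
wrist_force: [-1.0, -1.9, 4.7]
opening: 0.525
grasp_force: 60.3
```

Emit:
carry_out --plan '[[[0, 0, 0, 0, 0, 0, 0], [0, 0, 0, 0, 0, 0, 0], [0, 0, 0, 0, 0, 0, 0], [0, 0, 0, 0, 0, 0, 0], [0, 0, 0, 0, 0, 0, 0]]]'

```text
time_s: 3.53
eef_pos: [0.5176, 0.2192, 0.059]
eef_rot: [-0.0, 0.997, -0.073, 0.002]
wrist_force: [-1.2, -1.1, 5.8]
opening: 0.527
grasp_force: 60.5
```

Emit:
carry_out --plan '[[[0, 0, 0.01, 0, 0, 0, 0], [0, 0, 0.03, 0, 0, 0, 0], [0, 0, 0.06, 0, 0, 0, 0], [0, 0, 0.09, 0, 0, 0, 0], [0, 0, 0.12, 0, 0, 0, 0]]]'

```text
time_s: 3.95
eef_pos: [0.5154, 0.2189, 0.1787]
eef_rot: [-0.0, 0.997, -0.073, 0.0]
wrist_force: [1.1, 1.1, -1.1]
opening: 0.528
grasp_force: 61.8
```

Emit:
carry_out --plan '[[[0, 0, 0.03, 0, 0, 0, 0], [0, 0, 0.06, 0, 0, 0, 0], [0, 0, 0.08, 0, 0, 0, 0], [0, 0, 0.09, 0, 0, 0, 0], [0, 0, 0.09, 0, 0, 0, 0]]]'

```text
time_s: 4.37
eef_pos: [0.517, 0.2192, 0.2701]
eef_rot: [-0.001, 0.997, -0.073, 0.003]
wrist_force: [0.5, 0.2, -0.7]
opening: 0.527
grasp_force: 61.8
```

Run:
```python
from h import *
from scipy.spatial.transform import Rotation as R
c=save('wrist','w2');o=get_obs();print(o['time_s'],o['eef_pos'],o['eef_rot'],o['q'],o['wrist_force'],o['opening'])
P=cloud(c).reshape(-1,3);w,x,y,z=o['eef_rot'];T=(P-o['eef_pos'])@R.from_quat([x,y,z,w]).as_matrix()
m=(abs(T[:,0])<.04)&(abs(T[:,1])<.03)&(T[:,2]<.06)&(T[:,2]>-.08);T=T[m]
h,e=np.histogram(T[:,2],bins=28,range=(-.08,.06));print(list(zip((e[:-1]*1000).round(),h)))
cm=c['cam_to_world'];print('cam in tool',(cm[:3,3]-o['eef_pos'])@R.from_quat([x,y,z,w]).as_matrix())
np.save('pics/T2.npy',T)
```

```text
4.4167 [0.51597894 0.21896624 0.26755357] [-3.42141026e-04  9.97297092e-01 -7.34632366e-02  1.24381209e-03] [1.89587947e-01 1.17695923e-01 1.60449221e+00 1.38847831e-05
 1.41682454e+00 1.90744124e+00] [-0.01124328  0.64882094 -2.04358462] 0.5237210400352276
[(np.float64(-80.0), np.int64(2701)), (np.float64(-75.0), np.int64(1213)), (np.float64(-70.0), np.int64(242)), (np.float64(-65.0), np.int64(330)), (np.float64(-60.0), np.int64(548)), (np.float64(-55.0), np.int64(453)), (np.float64(-50.0), np.int64(293)), (np.float64(-45.0), np.int64(8169)), (np.float64(-40.0), np.int64(1955)), (np.float64(-35.0), np.int64(1343)), (np.float64(-30.0), np.int64(1167)), (np.float64(-25.0), np.int64(1045)), (np.float64(-20.0), np.int64(917)), (np.float64(-15.0), np.int64(770)), (np.float64(-10.0), np.int64(511)), (np.float64(-5.0), np.int64(306)), (np.float64(0.0), np.int64(282)), (np.float64(5.0), np.int64(270)), (np.float64(10.0), np.int64(231)), (np.float64(15.0), np.int64(213)), (np.float64(20.0), np.int64(207)), (np.float64(25.0), np.int64(177)), (np.float64(30.0), np.int64(176)), (np.float64(35.0), np.int64(155)), (np.float64(40.0), np.int64(144)), (np.float64(45.0), np.int64(60)), (np.float64(50.0), np.int64(0)), (np.float64(55.0), np.int64(0))]
cam in tool [ 0.07559879 -0.0011737  -0.14502848]
```

View pics/w2.png

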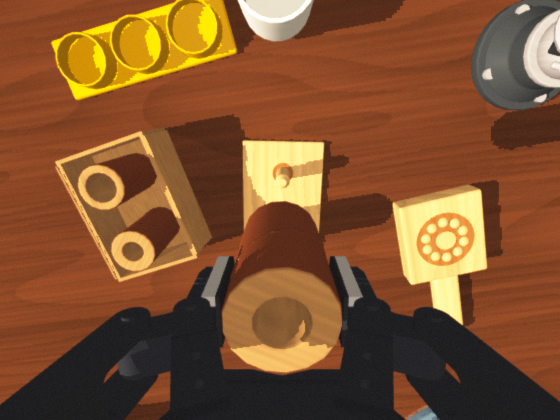

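The sleeve is held between the pads, with its top ring centred at about (282,320). I'll fit its axis in the tool frame to aim it at the pin.

Run:
```python
from h import *
T=np.load('pics/T2.npy')
rim=T[(T[:,2]>-.05)&(T[:,2]<-.038)&(np.hypot(T[:,0],T[:,1])<.026)]
print('rim',cv2.minEnclosingCircle((rim[:,:2]*1000).astype(np.float32)),np.median(rim[:,2]))
W=T[(T[:,2]>-.034)&(T[:,2]<.042)&(T[:,0]>.004)&(abs(T[:,1])<.02)]
def f(p):
    cx=p[0]+p[2]*W[:,2];cy=p[1]+p[3]*W[:,2];return np.hypot(W[:,0]-cx,W[:,1]-cy)-.023
s=least_squares(f,[0,0,0,0],loss='soft_l1',f_scale=.001);print(s.x,len(W),np.abs(s.fun).mean(), W[:,2].max())
```

```text
rim ((0.27688851952552795, -0.07911723852157593), 25.9707088470459) -0.0410812861010946
[-0.00133604 -0.00160677  0.00089825 -0.00997052] 4397 0.0001854326866400945 0.041950139217071046
```

```bash
cat >> h.py <<'E'
from scipy.spatial.transform import Rotation as R
BALL=np.array([.6061,-.0716,.07]);A=axis(.426,1.0529)
def RW(q): return R.from_quat([q[1],q[2],q[3],q[0]])
def align():  # status vs pin axis, sleeve offset in tool
    o=get_obs();Rm=RW(o['eef_rot']).as_matrix();off=np.array([-.0013,-.0016,0])
    d=o['eef_pos']+Rm@off-BALL;h=d@A;lat=d-h*A;t=-Rm[:,2];rot=np.cross(t,A)
    print('t',round(o['time_s'],2),'h',h.round(4),'lat corr',(-lat).round(4),'rot corr',rot.round(4),'F',o['wrist_force'].round(1),'M',o['torque'].round(2),'q',o['q'].round(2),'op',round(o['opening'],3),'pos',o['eef_pos'].round(4))
E
python3 - <<'E'
from h import *
o=get_obs();R0=RW(o['eef_rot']).as_matrix();rv=.426*np.array([-A[1],A[0],0])/np.hypot(A[0],A[1])
Rp=R.from_rotvec(rv).as_matrix()@R0
print(rv,A)
for h in(.207,.187,.143,.103):
    p=BALL+A*h-Rp@[-.0013,-.0016,0];print(h,p,p-[.5155,.2193,.2655])
E
```

```text
[-0.37013544  0.21089276  0.        ] [0.20457173 0.35904147 0.91062596]
0.207 [0.64954337 0.00102822 0.25892274] [ 0.13404337 -0.21827178 -0.00657726]
0.187 [ 0.64545193 -0.00615261  0.24071022] [ 0.12995193 -0.22545261 -0.02478978]
0.143 [ 0.63645077 -0.02195044  0.20064268] [ 0.12095077 -0.24125044 -0.06485732]
0.103 [ 0.62826791 -0.03631209  0.16421764] [ 0.11276791 -0.25561209 -0.10128236]
```

Emit:
carry_out --plan '[[[0.012, -0.02, 0.005, -0.03, 0.017, 0, 0], [0.028, -0.046, 0.01, -0.07, 0.04, 0, 0], [0.046, -0.075, 0.015, -0.11, 0.063, 0, 0], [0.064, -0.104, 0.02, -0.155, 0.088, 0, 0], [0.082, -0.133, 0.02, -0.2, 0.114, 0, 0]]]'

```text
time_s: 4.83
eef_pos: [0.5978, 0.0845, 0.2852]
eef_rot: [0.105, 0.991, -0.073, -0.051]
wrist_force: [0.6, 0.5, -1.0]
opening: 0.528
grasp_force: 61.8
```

Emit:
carry_out --plan '[[[0.018, -0.029, -0.004, -0.045, 0.025, 0, 0], [0.033, -0.055, -0.01, -0.09, 0.051, 0, 0], [0.044, -0.073, -0.018, -0.13, 0.074, 0, 0], [0.052, -0.0853, -0.0266, -0.17, 0.097, 0, 0], [0.052, -0.0853, -0.0266, -0.17, 0.097, 0, 0]]]'

```text
time_s: 5.25
eef_pos: [0.6486, -0.0013, 0.2529]
eef_rot: [0.192, 0.974, -0.072, -0.096]
wrist_force: [-0.7, 0.5, -2.3]
opening: 0.521
grasp_force: 61.7
```

Emit:
carry_out --plan '[[[0, 0, 0, 0, 0, 0, 0], [0, 0, 0, 0, 0, 0, 0], [0, 0, 0, 0, 0, 0, 0], [0, 0, 0, 0, 0, 0, 0], [0, 0, 0, 0, 0, 0, 0]]]'

```text
time_s: 5.67
eef_pos: [0.6496, 0.0011, 0.2609]
eef_rot: [0.191, 0.975, -0.072, -0.09]
wrist_force: [0.3, -0.9, -2.3]
opening: 0.527
grasp_force: 61.8
```

Run:
```python
from h import *
align();c=save('wrist','w3');o=get_obs()
P=cloud(c).reshape(-1,3);b=P[(np.hypot(P[:,0]-.615,P[:,1]+.06)<.09)&(P[:,2]>.05)&(P[:,2]<.19)]
try:
    x,k,e=fitpin(b,[.606,-.0716,.426,1.05]);print(x,k,e)
except Exception as E:print(E)
T=(P-o['eef_pos'])@RW(o['eef_rot']).as_matrix()
W=T[(T[:,2]>-.034)&(T[:,2]<.042)&(T[:,0]>.004)&(T[:,0]<.03)&(abs(T[:,1])<.02)]
s=least_squares(lambda p:np.hypot(W[:,0]-p[0]-p[2]*W[:,2],W[:,1]-p[1]-p[3]*W[:,2])-.023,[0,0,0,0],loss='soft_l1',f_scale=.001);print(s.x)
```

```text
t 5.67 h 0.2089 lat corr [ 0.0003  0.0006 -0.0003] rot corr [-0.0005  0.0019 -0.0006] F [ 0.3 -0.9 -2.3] M [ 0.27 -0.14  0.02] q [-0.    0.51  1.18 -0.37  1.66  1.72] op 0.527 pos [0.6496 0.0011 0.2609]
[ 0.60560208 -0.07146876  0.42528006  1.04176514] 2334 0.0006327434272667787
[-0.00226158 -0.00139826 -0.00250603 -0.00916791]
```

View pics/w3.png

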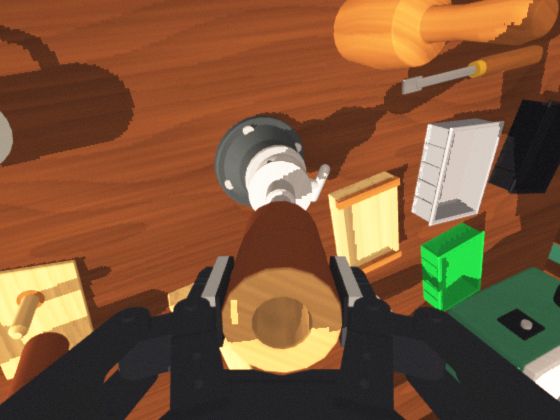

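Aligned with the pin: the independent re-fit agrees to under 1 mm. I'll slide down along the pin axis.

Emit:
carry_out --plan '[[[-0.001, -0.0018, -0.0046, 0, 0, 0, 0], [-0.0031, -0.0054, -0.0137, 0, 0, 0, 0], [-0.0053, -0.0093, -0.0237, 0, 0, 0, 0], [-0.0074, -0.0129, -0.0328, 0, 0, 0, 0], [-0.0082, -0.0144, -0.0364, 0, 0, 0, 0]]]'

```text
time_s: 6.13
eef_pos: [0.6398, -0.0146, 0.2203]
eef_rot: [0.191, 0.975, -0.072, -0.093]
wrist_force: [0.4, 0.5, -2.2]
opening: 0.526
grasp_force: 61.8
```

Emit:
carry_out --plan '[[[-0.0004, -0.0007, -0.0018, 0, 0, 0, 0], [-0.0012, -0.0022, -0.0055, 0, 0, 0, 0], [-0.002, -0.0036, -0.0091, 0, 0, 0, 0], [-0.0027, -0.0047, -0.0118, 0, 0, 0, 0], [-0.0031, -0.0054, -0.0137, 0, 0, 0, 0]]]'

```text
time_s: 6.55
eef_pos: [0.6383, -0.0194, 0.2094]
eef_rot: [0.191, 0.975, -0.072, -0.091]
wrist_force: [0.7, -0.4, -1.6]
opening: 0.528
grasp_force: 61.8
```

```bash
python3 -c "
from h import *
align()"
```

```text
t 6.55 h 0.1522 lat corr [ 0.      0.0007 -0.0003] rot corr [-0.0002 -0.0001  0.0001] F [ 0.7 -0.4 -1.6] M [ 0.27 -0.15 -0.01] q [-0.03  0.52  1.27 -0.37  1.56  1.73] op 0.528 pos [ 0.6383 -0.0194  0.2094]
```

Emit:
carry_out --plan '[[[-0.0006, -0.0011, -0.0027, 0, 0, 0, 0], [-0.0012, -0.0022, -0.0055, 0, 0, 0, 0], [-0.0016, -0.0029, -0.0073, 0, 0, 0, 0], [-0.002, -0.0036, -0.0091, 0, 0, 0, 0], [-0.002, -0.0036, -0.0091, 0, 0, 0, 0]]]'

```text
time_s: 6.97
eef_pos: [0.6374, -0.022, 0.2033]
eef_rot: [0.19, 0.975, -0.072, -0.089]
wrist_force: [-0.8, 4.8, 9.7]
opening: 0.52
grasp_force: 62.8
```

```bash
python3 -c "
from h import *
align()"
```

```text
t 6.97 h 0.1456 lat corr [-0.0004  0.001  -0.0003] rot corr [-0.0007  0.0033 -0.0011] F [-0.8  4.8  9.7] M [ 0.47  0.49 -0.29] q [-0.04  0.52  1.28 -0.37  1.55  1.73] op 0.52 pos [ 0.6374 -0.022   0.2033]
```

Emit:
carry_out --plan '[[[-0.0003, -0.0005, -0.0014, 0, 0, 0, 0], [-0.0006, -0.0011, -0.0027, 0, 0, 0, 0], [-0.0006, -0.0011, -0.0027, 0, 0, 0, 0], [-0.0006, -0.0011, -0.0027, 0, 0, 0, 0], [-0.0006, -0.0011, -0.0027, 0, 0, 0, 0]]]'

```text
time_s: 7.38
eef_pos: [0.6376, -0.0222, 0.2031]
eef_rot: [0.19, 0.975, -0.072, -0.088]
wrist_force: [-2.0, 9.8, 18.9]
opening: 0.527
grasp_force: 63.8
```

```bash
python3 -c "
from h import *
align()
c=save('wrist','w4');cv2.imwrite('pics/w4c.png',cv2.resize(c['pixels'][150:390,180:400,::-1],None,fx=2.5,fy=2.5))
P=cloud(c).reshape(-1,3);o=get_obs();T=(P-o['eef_pos'])@RW(o['eef_rot']).as_matrix()
W=T[(T[:,2]>-.034)&(T[:,0]>.004)&(T[:,0]<.03)&(abs(T[:,1])<.015)&(T[:,2]<.06)]
print(np.histogram(W[:,2],bins=12,range=(.03,.06)),)
rim=T[(T[:,2]>-.055)&(T[:,2]<-.03)&(abs(T[:,1])<.022)&(T[:,0]<.02)&(T[:,0]>.012)];print(np.median(rim[:,2]))
"
```

```text
t 7.38 h 0.1454 lat corr [-0.0007  0.0011 -0.0003] rot corr [-0.001   0.0061 -0.0022] F [-2.   9.8 18.9] M [ 0.65  1.03 -0.53] q [-0.04  0.51  1.29 -0.37  1.54  1.73] op 0.527 pos [ 0.6376 -0.0222  0.2031]
(array([65, 70, 59, 62, 54, 57, 50, 38,  2,  0,  0,  0]), array([0.03  , 0.0325, 0.035 , 0.0375, 0.04  , 0.0425, 0.045 , 0.0475,
       0.05  , 0.0525, 0.055 , 0.0575, 0.06  ]))
-0.038478890900027526
```

View pics/w4c.png

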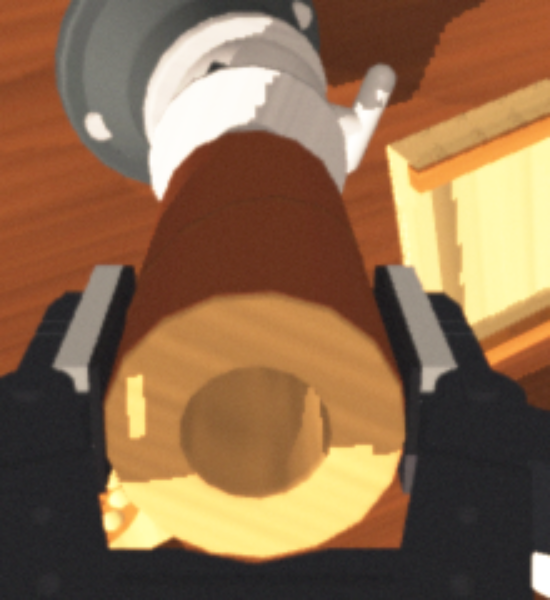

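The sleeve's lower end sits at the pin's shoulder: its bottom is 95 mm above the ball, and about 18 N of push moved it no further. The bore is about half the outside diameter, roughly 22 mm. So this one is tight and goes in the grey bin. I'll hold briefly, then withdraw.

Emit:
carry_out --plan '[[[0, 0, 0, 0, 0, 0, 0], [0, 0, 0, 0, 0, 0, 0], [0, 0, 0, 0, 0, 0, 0], [0, 0, 0, 0, 0, 0, 0], [0, 0, 0, 0, 0, 0, 0]]]'

```text
time_s: 7.85
eef_pos: [0.6376, -0.0222, 0.2031]
eef_rot: [0.19, 0.975, -0.072, -0.088]
wrist_force: [-1.0, 9.5, 19.0]
opening: 0.522
grasp_force: 63.8
```

Emit:
carry_out --plan '[[[0.0008, 0.0014, 0.0036, 0, 0, 0, 0], [0.0029, 0.005, 0.0127, 0, 0, 0, 0], [0.0061, 0.0108, 0.0273, 0, 0, 0, 0], [0.0102, 0.018, 0.0455, 0, 0, 0, 0], [0.0139, 0.0244, 0.0619, 0, 0, 0, 0]]]'

```text
time_s: 8.27
eef_pos: [0.6496, 0.0007, 0.2602]
eef_rot: [0.191, 0.975, -0.072, -0.091]
wrist_force: [0.9, -0.5, -0.5]
opening: 0.527
grasp_force: 61.7
```

Run:
```python
from h import *
align()
C={f:cloud(load(f)).reshape(-1,3) for f in('w0','w3','w4','s0')}
for n,c0,z0,z1 in(('tray',(.461,-.227),.024,.037),('bin',(.522,-.388),.040,.052)):
    for m,Q in C.items():
        S=Q[(abs(Q[:,0]-c0[0])<.095)&(abs(Q[:,1]-c0[1])<.075)&(Q[:,2]>z0)&(Q[:,2]<z1)]
        if len(S)>10:print(n,m,cv2.minAreaRect((S[:,:2]*1000).astype(np.float32)),len(S))
```

```text
t 8.27 h 0.208 lat corr [ 0.0001  0.0007 -0.0003] rot corr [-0.0001 -0.0011  0.0004] F [ 0.9 -0.5 -0.5] M [ 0.24 -0.22 -0.07] q [-0.    0.51  1.18 -0.37  1.67  1.72] op 0.527 pos [0.6496 0.0007 0.2602]
tray w0 ((462.1795654296875, -225.27801513671875), (150.8730010986328, 104.57514953613281), 6.011023044586182) 2538
tray w3 ((462.78082275390625, -225.4859619140625), (151.6283721923828, 104.93709564208984), 6.019487380981445) 1535
tray w4 ((462.6112976074219, -225.30335998535156), (152.55734252929688, 104.39217376708984), 6.118534564971924) 1861
tray s0 ((392.4749450683594, -237.21331787109375), (27.669307708740234, 107.55546569824219), 19.421358108520508) 63
bin w0 ((522.845703125, -361.9701843261719), (63.149269104003906, 158.2906036376953), 84.45020294189453) 1466
bin w3 ((520.4684448242188, -385.6398010253906), (110.82479095458984, 158.45877075195312), 83.67874145507812) 1632
bin w4 ((520.6187133789062, -385.2787170410156), (109.43773651123047, 158.62863159179688), 84.19977569580078) 2078
bin s0 ((522.154296875, -388.161376953125), (108.39820861816406, 162.11798095703125), 84.37031555175781) 361
```

Emit:
carry_out --plan '[[[-0.015, -0.02, 0.01, 0.07, -0.04, 0, 0], [-0.035, -0.05, 0.015, 0.15, -0.085, 0, 0], [-0.055, -0.083, 0.015, 0.23, -0.131, 0, 0], [-0.075, -0.118, 0.015, 0.3, -0.171, 0, 0], [-0.09, -0.155, 0.015, 0.37, -0.211, 0, 0]]]'

```text
time_s: 8.68
eef_pos: [0.5585, -0.1551, 0.2756]
eef_rot: [-0.001, 0.997, -0.073, 0.002]
wrist_force: [1.1, -0.0, -2.0]
opening: 0.53
grasp_force: 61.8
```

Emit:
carry_out --plan '[[[0, -0.038, 0, 0, 0, 0, 0], [0, -0.076, 0, 0, 0, 0, 0], [0, -0.114, -0.01, 0, 0, 0, 0], [0, -0.15, -0.02, 0, 0, 0, 0], [0, -0.185, -0.04, 0, 0, 0, 0]]]'

```text
time_s: 9.1
eef_pos: [0.56, -0.3428, 0.2368]
eef_rot: [0.001, 0.997, -0.074, 0.002]
wrist_force: [0.2, 0.2, -0.9]
opening: 0.528
grasp_force: 61.8
```

Emit:
carry_out --plan '[[[-0.001, -0.025, -0.01, 0, 0, 0, 0], [-0.002, -0.042, -0.03, 0, 0, 0, 0], [-0.0027, -0.052, -0.05, 0, 0, 0, 0], [-0.0027, -0.052, -0.07, 0, 0, 0, 0], [-0.0027, -0.052, -0.07, 0, 0, 0, 0]]]'

```text
time_s: 9.52
eef_pos: [0.5541, -0.3905, 0.1589]
eef_rot: [-0.003, 0.997, -0.074, -0.004]
wrist_force: [-0.3, 0.8, -2.4]
opening: 0.526
grasp_force: 61.8
```

Run:
```python
from h import *
o=get_obs();print(o['time_s'],o['eef_pos'],RW(o['eef_rot']).as_matrix()[:,1:].round(3),o['q'].round(2),o['wrist_force'].round(1))
c=save('wrist','w5')
```

```text
9.5167 [ 0.55413098 -0.39046118  0.15887569] [[-0.148 -0.007]
 [-0.989  0.006]
 [-0.005 -1.   ]] [-0.79  0.47  1.38 -0.    1.3   0.93] [-0.3  0.8 -2.4]
```

View pics/w5.png

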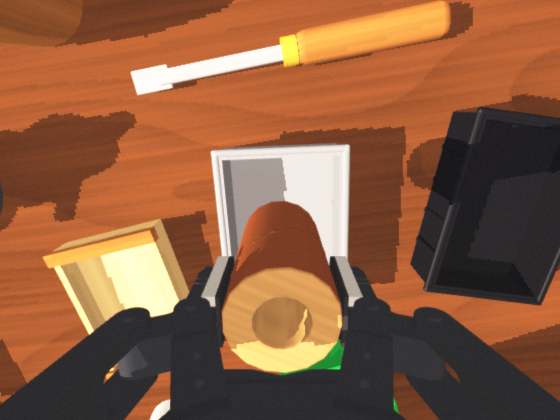

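The sleeve is centred over the grey bin, whose walls are at columns 215 and 348 in the picture. I'll lower and release it.

Emit:
carry_out --plan '[[[0, 0, -0.025, 0, 0, 0, 0], [0, 0, -0.055, 0, 0, 0, 0], [0, 0, -0.08, 0, 0, 0, 0], [0, 0, -0.095, 0, 0, 0, 0], [0, 0, -0.102, 0, 0, 0, 0]]]'

```text
time_s: 9.98
eef_pos: [0.5565, -0.3905, 0.0612]
eef_rot: [-0.001, 0.997, -0.073, -0.001]
wrist_force: [0.0, 0.6, -2.3]
opening: 0.525
grasp_force: 61.8
```

Emit:
carry_out --plan '[[[0, 0, -0.001, 0, 0, 0, 0], [0, 0, -0.002, 0, 0, 0, 0], [0, 0, -0.003, 0, 0, 0, 0], [0, 0, -0.004, 0, 0, 0, 0], [0, 0, -0.005, 0, 0, 0, 0]]]'

```text
time_s: 10.4
eef_pos: [0.5577, -0.3923, 0.0592]
eef_rot: [0.001, 0.997, -0.074, 0.001]
wrist_force: [-0.6, 0.2, -0.4]
opening: 0.527
grasp_force: 61.8
```

Run:
```python
from h import *
o=get_obs();print(o['time_s'],o['eef_pos'],o['wrist_force'].round(1))
```

```text
10.4 [ 0.55767974 -0.39227302  0.05923988] [-0.6  0.2 -0.4]
```

Emit:
carry_out --plan '[[[0, 0, 0, 0, 0, 0, 0.3], [0, 0, 0, 0, 0, 0, 1], [0, 0, 0, 0, 0, 0, 1], [0, 0, 0, 0, 0, 0, 1], [0, 0, 0, 0, 0, 0, 1]]]'

```text
time_s: 10.82
eef_pos: [0.5569, -0.3916, 0.0577]
eef_rot: [0.0, 0.997, -0.074, 0.0]
wrist_force: [0.4, -0.2, 0.2]
opening: 0.996
grasp_force: 0.0
```

Emit:
carry_out --plan '[[[0, 0, 0.01, 0, 0, 0, 1], [0, 0, 0.04, 0, 0, 0, 1], [0, 0, 0.08, 0, 0, 0, 1], [0, 0, 0.12, 0, 0, 0, 1], [0, 0, 0.155, 0, 0, 0, 1]]]'

```text
time_s: 11.23
eef_pos: [0.5572, -0.3917, 0.2161]
eef_rot: [0.001, 0.997, -0.074, 0.001]
wrist_force: [0.7, -1.0, 0.2]
opening: 0.997
grasp_force: 0.0
```

```bash
cat >> h.py <<'E'
def rims(P,c0,r=.05,z=.098):
    S=P[(np.hypot(P[:,0]-c0[0],P[:,1]-c0[1])<r)&(abs(P[:,2]-z)<.006)]
    return (cv2.minEnclosingCircle((S[:,:2]*1000).astype(np.float32)),np.median(S[:,2]),S[:,2].std(),len(S)) if len(S)>20 else None
E
python3 - <<'E'
from h import *
c=save('wrist','w6');P=cloud(c).reshape(-1,3);print(rims(P,(.557,-.391),.035));o=get_obs();print(o['eef_pos'],o['opening'])
E
```

```text
(((555.6751098632812, -390.1583251953125), 23.146507263183594), np.float64(0.0974255361706522), np.float64(0.0010486727941260694), 1829)
[ 0.55995509 -0.39433176  0.22531646] 0.9979375401724473
```

It stands upright in the bin: the rim fits a 23 mm circle at z = 97 mm. Now the second sleeve.

Emit:
carry_out --plan '[[[-0.007, 0.035, 0.01, 0, 0, 0, 1], [-0.014, 0.075, 0.02, 0, 0, 0, 1], [-0.021, 0.115, 0.03, 0, 0, 0, 1], [-0.028, 0.155, 0.03, 0, 0, 0, 1], [-0.035, 0.195, 0.03, 0, 0, 0, 1]]]'

```text
time_s: 11.7
eef_pos: [0.5217, -0.1952, 0.2441]
eef_rot: [0.0, 0.997, -0.074, 0.001]
wrist_force: [0.6, 0.2, 0.7]
opening: 0.995
grasp_force: 0.0
```

Emit:
carry_out --plan '[[[-0.007, 0.04, 0, 0, 0, 0, 1], [-0.014, 0.08, 0, 0, 0, 0, 1], [-0.021, 0.12, 0, 0, 0, 0, 1], [-0.028, 0.16, 0, 0, 0, 0, 1], [-0.035, 0.2, 0, 0, 0, 0, 1]]]'

```text
time_s: 12.12
eef_pos: [0.4863, 0.0052, 0.2434]
eef_rot: [0.0, 0.997, -0.074, 0.001]
wrist_force: [1.3, 0.0, 1.1]
opening: 1.0
grasp_force: 0.0
```

Emit:
carry_out --plan '[[[-0.008, 0.04, 0, 0, 0, 0, 1], [-0.016, 0.08, -0.01, 0, 0, 0, 1], [-0.024, 0.12, -0.02, 0, 0, 0, 1], [-0.032, 0.16, -0.03, 0, 0, 0, 1], [-0.04, 0.195, -0.035, 0, 0, 0, 1]]]'

```text
time_s: 12.53
eef_pos: [0.4457, 0.2005, 0.2074]
eef_rot: [-0.0, 0.997, -0.073, 0.0]
wrist_force: [-0.1, -0.7, -0.2]
opening: 1.001
grasp_force: 0.0
```

Emit:
carry_out --plan '[[[-0.0037, 0.02, -0.005, 0, 0, 0, 1], [-0.0037, 0.031, -0.009, 0, 0, 0, 1], [-0.0037, 0.031, -0.009, 0, 0, 0, 1], [-0.0037, 0.031, -0.009, 0, 0, 0, 1], [-0.0037, 0.031, -0.009, 0, 0, 0, 1]]]'

```text
time_s: 12.95
eef_pos: [0.4439, 0.2284, 0.1991]
eef_rot: [0.0, 0.997, -0.074, 0.0]
wrist_force: [-0.6, 0.4, 0.7]
opening: 1.0
grasp_force: 0.0
```

Run:
```python
from h import *
o=get_obs();print(o['time_s'],o['eef_pos'],o['eef_rot'],o['q'])
c=save('wrist','w7');P=cloud(c).reshape(-1,3);print(rims(P,(.4435,.2315),.035))
```

```text
12.95 [0.44389718 0.22837928 0.19908757] [ 1.78478065e-04  9.97256911e-01 -7.40169746e-02  3.29013163e-04] [ 2.37301876e-01  4.21721285e-02  1.82754459e+00 -5.66607904e-04
  1.27135897e+00  1.95643466e+00]
(((443.4522399902344, 232.06700134277344), 23.286291122436523), np.float64(0.09732917325550255), np.float64(0.001245872506223552), 1603)
```

Emit:
carry_out --plan '[[[0, 0, -0.03, 0, 0, 0, 1], [0, 0, -0.065, 0, 0, 0, 1], [0, 0, -0.1, 0, 0, 0, 1], [0, 0, -0.13, 0, 0, 0, 1], [0, 0, -0.144, 0, 0, 0, 1]]]'

```text
time_s: 13.42
eef_pos: [0.4414, 0.2273, 0.0513]
eef_rot: [0.001, 0.997, -0.075, -0.002]
wrist_force: [-1.1, -0.6, -0.2]
opening: 1.001
grasp_force: 0.0
```

Emit:
carry_out --plan '[[[0, 0, 0, 0, 0, 0, 1], [0, 0, 0, 0, 0, 0, 0], [0, 0, 0, 0, 0, 0, 0], [0, 0, 0, 0, 0, 0, 0], [0, 0, 0, 0, 0, 0, 0]]]'

```text
time_s: 13.83
eef_pos: [0.4451, 0.2296, 0.0569]
eef_rot: [-0.001, 0.997, -0.074, 0.002]
wrist_force: [-0.6, -0.3, 3.8]
opening: 0.53
grasp_force: 60.5
```

Emit:
carry_out --plan '[[[0, 0, 0, 0, 0, 0, 0], [0, 0, 0.01, 0, 0, 0, 0], [0, 0, 0.03, 0, 0, 0, 0], [0, 0, 0.06, 0, 0, 0, 0], [0, 0, 0.09, 0, 0, 0, 0]]]'

```text
time_s: 14.25
eef_pos: [0.4424, 0.2293, 0.1461]
eef_rot: [0.0, 0.997, -0.073, -0.001]
wrist_force: [1.3, 0.7, -1.3]
opening: 0.53
grasp_force: 61.4
```

Emit:
carry_out --plan '[[[0, 0, 0.03, 0, 0, 0, 0], [0, 0, 0.06, 0, 0, 0, 0], [0, 0, 0.09, 0, 0, 0, 0], [0, 0, 0.12, 0, 0, 0, 0], [0, 0, 0.12, 0, 0, 0, 0]]]'

```text
time_s: 14.67
eef_pos: [0.4463, 0.2304, 0.2729]
eef_rot: [-0.002, 0.997, -0.073, 0.006]
wrist_force: [0.6, 0.1, -1.2]
opening: 0.526
grasp_force: 61.4
```

```bash
cat >> h.py <<'E'
def hand(f):
    c=save('wrist',f);o=get_obs();P=cloud(c).reshape(-1,3);T=(P-o['eef_pos'])@RW(o['eef_rot']).as_matrix()
    W=T[(T[:,2]>-.034)&(T[:,2]<.042)&(T[:,0]>.004)&(T[:,0]<.03)&(abs(T[:,1])<.02)]
    s=least_squares(lambda p:np.hypot(W[:,0]-p[0]-p[2]*W[:,2],W[:,1]-p[1]-p[3]*W[:,2])-.023,[0,0,0,0],loss='soft_l1',f_scale=.001);
    V=T[(T[:,0]>.004)&(T[:,0]<.03)&(abs(T[:,1])<.015)&(T[:,2]<.06)]
    rim=T[(abs(T[:,2]+.041)<.006)&(np.hypot(T[:,0],T[:,1])<.022)];rr=np.hypot(rim[:,0]-s.x[0],rim[:,1]-s.x[1])
    print('axis',s.x.round(4),'bottom',np.percentile(V[:,2],99.5).round(4),'rim z',np.median(rim[:,2]).round(4),'bore r pct',np.percentile(rr,[1,3,10]).round(4),'eef',o['eef_pos'],'F',o['wrist_force'])
E
python3 - <<'E'
from h import *
hand('w8')
E
```

```text
axis [-0.0012 -0.0018  0.0006 -0.012 ] bottom 0.0407 rim z -0.0437 bore r pct [0.014  0.0142 0.0148] eef [0.44519237 0.23008744 0.26965125] F [ 0.04721604  0.70958315 -1.38606048]
```

Emit:
carry_out --plan '[[[0.018, -0.02, 0.005, -0.03, 0.017, 0, 0], [0.04, -0.044, 0.01, -0.07, 0.04, 0, 0], [0.064, -0.071, 0.015, -0.11, 0.063, 0, 0], [0.088, -0.098, 0.02, -0.155, 0.088, 0, 0], [0.112, -0.125, 0.02, -0.2, 0.114, 0, 0]]]'

```text
time_s: 15.13
eef_pos: [0.5559, 0.1032, 0.2852]
eef_rot: [0.105, 0.991, -0.073, -0.05]
wrist_force: [1.2, 0.6, -1.6]
opening: 0.526
grasp_force: 61.4
```

Emit:
carry_out --plan '[[[0.024, -0.027, 0, -0.045, 0.025, 0, 0], [0.048, -0.053, -0.005, -0.09, 0.051, 0, 0], [0.07, -0.077, -0.012, -0.13, 0.074, 0, 0], [0.086, -0.095, -0.02, -0.17, 0.097, 0, 0], [0.094, -0.1034, -0.0266, -0.17, 0.097, 0, 0]]]'

```text
time_s: 15.55
eef_pos: [0.6497, -0.0006, 0.2545]
eef_rot: [0.192, 0.974, -0.072, -0.093]
wrist_force: [-0.2, 0.6, -2.3]
opening: 0.529
grasp_force: 61.4
```

Emit:
carry_out --plan '[[[0, 0, 0, 0, 0, 0, 0], [0, 0, 0, 0, 0, 0, 0], [0, 0, 0, 0, 0, 0, 0], [0, 0, 0, 0, 0, 0, 0], [0, 0, 0, 0, 0, 0, 0]]]'

```text
time_s: 15.97
eef_pos: [0.649, 0.002, 0.2595]
eef_rot: [0.191, 0.975, -0.071, -0.09]
wrist_force: [-0.1, -0.0, -1.5]
opening: 0.527
grasp_force: 61.4
```

Run:
```python
from h import *
align();hand('w9')
c=load('w9');P=cloud(c).reshape(-1,3);b=P[(np.hypot(P[:,0]-.615,P[:,1]+.06)<.09)&(P[:,2]>.05)&(P[:,2]<.19)]
print(fitpin(b,[.606,-.0716,.426,1.05]))
```

```text
t 15.97 h 0.2078 lat corr [ 0.0007 -0.0007  0.0001] rot corr [-0.0005  0.0021 -0.0007] F [-0.1 -0.  -1.5] M [ 0.28 -0.17 -0.03] q [-0.    0.51  1.18 -0.37  1.66  1.72] op 0.527 pos [0.649  0.002  0.2595]
axis [-0.0023 -0.0014 -0.0029 -0.0109] bottom 0.0439 rim z -0.0409 bore r pct [0.014  0.0143 0.0149] eef [0.64906617 0.00189072 0.25942554] F [-0.08878919 -0.59919591 -0.74239751]
(array([ 0.60557223, -0.07143264,  0.42577504,  1.04181728]), 2410, np.float64(0.0006132602599835757))
```

Emit:
carry_out --plan '[[[-0.001, -0.0018, -0.0046, 0, 0, 0, 0], [-0.0031, -0.0054, -0.0137, 0, 0, 0, 0], [-0.0053, -0.0093, -0.0237, 0, 0, 0, 0], [-0.0074, -0.0129, -0.0328, 0, 0, 0, 0], [-0.0082, -0.0144, -0.0364, 0, 0, 0, 0]]]'

```text
time_s: 16.43
eef_pos: [0.6394, -0.0141, 0.2187]
eef_rot: [0.191, 0.975, -0.072, -0.093]
wrist_force: [0.3, 0.6, -1.5]
opening: 0.53
grasp_force: 61.4
```

Emit:
carry_out --plan '[[[-0.0006, -0.0011, -0.0027, 0, 0, 0, 0], [-0.0014, -0.0025, -0.0064, 0, 0, 0, 0], [-0.0025, -0.0043, -0.0109, 0, 0, 0, 0], [-0.0035, -0.0061, -0.0155, 0, 0, 0, 0], [-0.0041, -0.0072, -0.0182, 0, 0, 0, 0]]]'

```text
time_s: 16.85
eef_pos: [0.6368, -0.0208, 0.2029]
eef_rot: [0.191, 0.975, -0.072, -0.091]
wrist_force: [0.4, -0.2, -1.4]
opening: 0.529
grasp_force: 61.4
```

Emit:
carry_out --plan '[[[-0.0004, -0.0007, -0.0018, 0, 0, 0, 0], [-0.0008, -0.0014, -0.0036, 0, 0, 0, 0], [-0.0012, -0.0022, -0.0055, 0, 0, 0, 0], [-0.0016, -0.0029, -0.0073, 0, 0, 0, 0], [-0.0016, -0.0029, -0.0073, 0, 0, 0, 0]]]'

```text
time_s: 17.27
eef_pos: [0.6351, -0.0235, 0.1958]
eef_rot: [0.191, 0.975, -0.072, -0.091]
wrist_force: [-0.1, -0.0, -2.1]
opening: 0.531
grasp_force: 61.4
```

```bash
python3 -c "
from h import *
align()"
```

```text
t 17.27 h 0.1378 lat corr [ 0.0003 -0.0003  0.0001] rot corr [-0.0001 -0.0005  0.0002] F [-0.1 -0.  -2.1] M [ 0.25 -0.13  0.01] q [-0.04  0.52  1.29 -0.38  1.54  1.73] op 0.531 pos [ 0.6351 -0.0235  0.1958]
```

It's past the shoulder with no resistance, so I'll continue down.

Emit:
carry_out --plan '[[[-0.0008, -0.0014, -0.0036, 0, 0, 0, 0], [-0.002, -0.0036, -0.0091, 0, 0, 0, 0], [-0.0033, -0.0057, -0.0146, 0, 0, 0, 0], [-0.0045, -0.0079, -0.02, 0, 0, 0, 0], [-0.0051, -0.009, -0.0228, 0, 0, 0, 0]]]'

```text
time_s: 17.68
eef_pos: [0.6294, -0.0329, 0.172]
eef_rot: [0.191, 0.975, -0.072, -0.092]
wrist_force: [-0.8, 0.2, -1.0]
opening: 0.529
grasp_force: 61.4
```

Emit:
carry_out --plan '[[[-0.0004, -0.0007, -0.0018, 0, 0, 0, 0], [-0.0008, -0.0014, -0.0036, 0, 0, 0, 0], [-0.0012, -0.0022, -0.0055, 0, 0, 0, 0], [-0.0016, -0.0029, -0.0073, 0, 0, 0, 0], [-0.002, -0.0036, -0.0091, 0, 0, 0, 0]]]'

```text
time_s: 18.1
eef_pos: [0.6285, -0.0359, 0.1648]
eef_rot: [0.191, 0.975, -0.072, -0.09]
wrist_force: [-1.3, 6.8, 12.6]
opening: 0.524
grasp_force: 62.5
```

```bash
python3 -c "
from h import *
align()"
```

```text
t 18.1 h 0.1037 lat corr [-0.0001 -0.0001  0.0001] rot corr [-0.0002  0.0007 -0.0002] F [-1.3  6.8 12.6] M [ 0.27  0.29 -0.23] q [-0.06  0.53  1.34 -0.38  1.47  1.74] op 0.524 pos [ 0.6285 -0.0359  0.1648]
```

Emit:
carry_out --plan '[[[-0.0004, -0.0007, -0.0018, 0, 0, 0, 0], [-0.0004, -0.0007, -0.0018, 0, 0, 0, 0], [-0.0004, -0.0007, -0.0018, 0, 0, 0, 0], [-0.0004, -0.0007, -0.0018, 0, 0, 0, 0], [-0.0004, -0.0007, -0.0018, 0, 0, 0, 0]]]'

```text
time_s: 18.52
eef_pos: [0.6287, -0.0359, 0.1648]
eef_rot: [0.191, 0.975, -0.072, -0.09]
wrist_force: [-1.8, 4.7, 7.3]
opening: 0.533
grasp_force: 62.1
```

Emit:
carry_out --plan '[[[0, 0, 0, 0, 0, 0, 0], [0, 0, 0, 0, 0, 0, 0], [0, 0, 0, 0, 0, 0, 0], [0, 0, 0, 0, 0, 0, 0], [0, 0, 0, 0, 0, 0, 0]]]'

```text
time_s: 18.93
eef_pos: [0.6287, -0.0359, 0.1648]
eef_rot: [0.191, 0.975, -0.072, -0.09]
wrist_force: [-1.4, 4.3, 8.3]
opening: 0.524
grasp_force: 62.1
```

```bash
python3 -c "
from h import *
align();hand('w10')"
```

```text
t 18.93 h 0.1037 lat corr [-0.0003 -0.0001  0.0001] rot corr [-0.0004  0.0023 -0.0008] F [-1.4  4.3  8.3] M [ 0.36  0.49 -0.27] q [-0.06  0.53  1.34 -0.38  1.47  1.74] op 0.524 pos [ 0.6287 -0.0359  0.1648]
axis [-0.0023 -0.0014 -0.0066 -0.0104] bottom 0.0501 rim z -0.0408 bore r pct [0.0139 0.0142 0.0148] eef [ 0.62868355 -0.03594076  0.16479489] F [-1.2109353   4.57047766  8.15633816]
```

It's home against the flange: the stop is 42 mm lower than the tight sleeve's, and the bore radius is about 15 mm. It goes in the tray. I'll withdraw.

Emit:
carry_out --plan '[[[0.0008, 0.0014, 0.0036, 0, 0, 0, 0], [0.0025, 0.0043, 0.0109, 0, 0, 0, 0], [0.0047, 0.0083, 0.0209, 0, 0, 0, 0], [0.0072, 0.0126, 0.0319, 0, 0, 0, 0], [0.0098, 0.0172, 0.0437, 0, 0, 0, 0]]]'

```text
time_s: 19.4
eef_pos: [0.638, -0.0192, 0.2074]
eef_rot: [0.191, 0.975, -0.072, -0.091]
wrist_force: [0.9, 0.2, -1.2]
opening: 0.526
grasp_force: 61.5
```

Emit:
carry_out --plan '[[[0.0027, 0.0047, 0.0118, 0, 0, 0, 0], [0.0053, 0.0093, 0.0237, 0, 0, 0, 0], [0.008, 0.014, 0.0355, 0, 0, 0, 0], [0.0102, 0.018, 0.0455, 0, 0, 0, 0], [0.0116, 0.0206, 0.0519, 0, 0, 0, 0]]]'

```text
time_s: 19.82
eef_pos: [0.6501, 0.0017, 0.2602]
eef_rot: [0.191, 0.975, -0.072, -0.09]
wrist_force: [-0.7, -0.4, -0.6]
opening: 0.528
grasp_force: 61.5
```

Emit:
carry_out --plan '[[[-0.015, -0.015, 0.01, 0.07, -0.04, 0, 0], [-0.033, -0.035, 0.015, 0.15, -0.085, 0, 0], [-0.053, -0.06, 0.015, 0.23, -0.131, 0, 0], [-0.073, -0.085, 0.015, 0.3, -0.171, 0, 0], [-0.093, -0.112, 0.015, 0.37, -0.211, 0, 0]]]'

```text
time_s: 20.23
eef_pos: [0.5556, -0.1113, 0.274]
eef_rot: [-0.001, 0.997, -0.073, 0.002]
wrist_force: [1.0, -1.1, -0.5]
opening: 0.528
grasp_force: 61.5
```

Emit:
carry_out --plan '[[[-0.018, -0.03, -0.005, 0, 0, 0, 0], [-0.036, -0.06, -0.015, 0, 0, 0, 0], [-0.05, -0.09, -0.035, 0, 0, 0, 0], [-0.0583, -0.113, -0.065, 0, 0, 0, 0], [-0.0583, -0.113, -0.09, 0, 0, 0, 0]]]'

```text
time_s: 20.65
eef_pos: [0.4963, -0.2284, 0.1827]
eef_rot: [0.001, 0.997, -0.076, 0.0]
wrist_force: [0.1, -0.4, -2.0]
opening: 0.528
grasp_force: 61.6
```

Run:
```python
from h import *
align();hand('w11');P=cloud(load('w11')).reshape(-1,3)
S=P[(abs(P[:,0]-.461)<.095)&(abs(P[:,1]+.227)<.075)&(P[:,2]>.024)&(P[:,2]<.037)]
print(cv2.minAreaRect((S[:,:2]*1000).astype(np.float32)),S[:,:2].min(0),S[:,:2].max(0))
```

```text
t 20.65 h 0.0243 lat corr [ 0.1158  0.1638 -0.0906] rot corr [-0.3565  0.2048 -0.0006] F [ 0.1 -0.4 -2. ] M [ 0.03  0.07 -0.  ] q [-0.65  0.17  1.73 -0.    1.25  1.08] op 0.528 pos [ 0.4963 -0.2284  0.1827]
axis [ 0.0005  0.0022  0.0045 -0.004 ] bottom 0.0381 rim z -0.046 bore r pct [0.0142 0.0144 0.0147] eef [ 0.49408313 -0.22449357  0.17679343] F [-3.75088504  3.09089171 -5.520632  ]
((477.2098083496094, -223.63201904296875), (120.8268051147461, 103.78370666503906), 5.76507043838501) [ 0.4220662  -0.27976234] [ 0.54239141 -0.16613147]
```

Emit:
carry_out --plan '[[[0, 0, -0.025, 0, 0, 0, 0], [0, 0, -0.06, 0, 0, 0, 0], [0, 0, -0.09, 0, 0, 0, 0], [0, 0, -0.112, 0, 0, 0, 0], [0, 0, -0.12, 0, 0, 0, 0]]]'

```text
time_s: 21.12
eef_pos: [0.4962, -0.222, 0.0602]
eef_rot: [-0.002, 0.997, -0.073, -0.003]
wrist_force: [-1.2, 0.5, -1.2]
opening: 0.525
grasp_force: 61.6
```

Emit:
carry_out --plan '[[[0, 0, -0.001, 0, 0, 0, 0], [0, 0, -0.002, 0, 0, 0, 0], [0, 0, -0.003, 0, 0, 0, 0], [0, 0, -0.004, 0, 0, 0, 0], [0, 0, -0.005, 0, 0, 0, 0]]]'

```text
time_s: 21.53
eef_pos: [0.4989, -0.2246, 0.0596]
eef_rot: [0.001, 0.997, -0.073, 0.001]
wrist_force: [-1.1, -0.1, -1.0]
opening: 0.528
grasp_force: 61.7
```

```bash
python3 -c "
from h import *
hand('w12')"
```

```text
axis [-0.0017 -0.0012  0.0055 -0.019 ] bottom 0.0519 rim z -0.041 bore r pct [0.0141 0.0143 0.015 ] eef [ 0.49857133 -0.2243616   0.05908781] F [ 0.09562588  0.84475564 -1.85554788]
```

Emit:
carry_out --plan '[[[0, 0, -0.001, 0, 0, 0, 0], [0, 0, -0.002, 0, 0, 0, 0], [0, 0, -0.002, 0, 0, 0, 0], [0, 0, -0.002, 0, 0, 0, 0.4], [0, 0, -0.002, 0, 0, 0, 1]]]'

```text
time_s: 22.0
eef_pos: [0.4982, -0.2242, 0.0564]
eef_rot: [0.0, 0.997, -0.074, 0.0]
wrist_force: [-0.4, 0.4, 0.7]
opening: 0.653
grasp_force: 0.0
```

Emit:
carry_out --plan '[[[0, 0, 0, 0, 0, 0, 1], [0, 0, 0, 0, 0, 0, 1], [0, 0, 0, 0, 0, 0, 1], [0, 0, 0, 0, 0, 0, 1], [0, 0, 0, 0, 0, 0, 1]]]'

```text
time_s: 22.42
eef_pos: [0.4978, -0.2239, 0.0559]
eef_rot: [-0.0, 0.997, -0.074, -0.0]
wrist_force: [0.6, -0.6, -0.3]
opening: 1.0
grasp_force: 0.0
```

Emit:
carry_out --plan '[[[0, 0, 0.01, 0, 0, 0, 1], [0, 0, 0.04, 0, 0, 0, 1], [0, 0, 0.08, 0, 0, 0, 1], [0, 0, 0.12, 0, 0, 0, 1], [0, 0, 0.155, 0, 0, 0, 1]]]'

```text
time_s: 22.83
eef_pos: [0.4981, -0.224, 0.2144]
eef_rot: [0.0, 0.997, -0.073, 0.001]
wrist_force: [0.6, -1.0, -0.1]
opening: 1.002
grasp_force: 0.0
```

Emit:
carry_out --plan '[[[0, 0, 0.03, 0, 0, 0, 1], [0, 0, 0.05, 0, 0, 0, 1], [0, 0, 0.05, 0, 0, 0, 1], [0, 0, 0.05, 0, 0, 0, 1], [0, 0, 0.05, 0, 0, 0, 1]]]'

```text
time_s: 23.25
eef_pos: [0.4975, -0.2236, 0.2606]
eef_rot: [-0.0, 0.997, -0.074, -0.0]
wrist_force: [-0.1, -0.0, -1.4]
opening: 0.998
grasp_force: 0.0
```

Run:
```python
from h import *
c=save('wrist','w13');P=cloud(c).reshape(-1,3);print('tray',rims(P,(.498,-.2235),.04));print('bin',rims(P,(.557,-.391),.035))
S=P[(abs(P[:,0]-.461)<.095)&(abs(P[:,1]+.227)<.075)&(P[:,2]>.024)&(P[:,2]<.037)]
print(cv2.minAreaRect((S[:,:2]*1000).astype(np.float32)))
Q=cloud(save('scene','s1')).reshape(-1,3)
print('carton',rims(Q,(.544,.394),.03),rims(Q,(.472,.381),.03),get_obs()['time_s'])
```

```text
tray (((496.57501220703125, -221.6873016357422), 23.30438995361328), np.float64(0.09730349877008027), np.float64(0.0011701806301336773), 1058)
bin (((555.4380493164062, -389.42340087890625), 23.30908203125), np.float64(0.09733543792547228), np.float64(0.0013064243465097112), 1866)
((462.2115783691406, -225.22422790527344), (150.6497039794922, 104.15313720703125), 6.022981643676758)
carton (((545.1142578125, 394.92694091796875), 24.583492279052734), np.float64(0.09516739339741609), np.float64(0.0017320905854504311), 42) (((476.45611572265625, 378.949462890625), 24.45155143737793), np.float64(0.09640379167429586), np.float64(0.0017906316382302492), 48) 23.35
```

Both sleeves stand upright, one in the tray and one in the bin, and the gripper is clear.

```bash
python3 -c "
from bench import hand_in
print(hand_in())"
```

```text
the job is handed in; nothing more can be done
None
```

Both rack sleeves are checked and the job is handed in at about 23 s: the first stopped at the pin's shoulder and stands in the grey bin, the second went home against the flange and stands in the plywood tray.

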